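# Click the glue-gun battery onto the empty charger

## Task

Put the loose glue-gun battery that lies on the bench on the empty charger: start its channel on the charger's rail, slide it along until it is fully home against the back of the bay and the sprung catch has snapped up behind it, then leave it there. Press firmly but do not ram or force it, and do not knock over or push away the other battery or anything else on the bench.

Things in the scene. Friction and masses are not known exactly. Their poses are not given: they have to be found in the camera images.
- pack_center (a point): the loose battery: dark block 108 mm long (x), 62 wide (y), 48 high (z), about 0.4 kg, lying on the bench channel down, as it goes on the charger. This point is its centre, 24 mm above its underside; x points to its front end, z up. From 16 to 48 mm above the underside it is a plain 62 mm wide housing: take it there. Three thin ribs cross its top near the rear end
- channel_mouth (a point): front end of the loose battery, at underside level: mouth of its C channel, which runs back 92 mm; the last 16 mm of the battery are a solid foot, as low as the lips. Channel walls 42 mm apart inside (54 outside), lips along their bottom 5 mm thick and 30 mm apart, roof 16 mm above the underside. Axes as pack_center
- charger_dock (a point): the empty charger, grey, 190 mm long (x), 96 wide, fixed to the bench. This point is on its flat deck, 40 mm above the bench, where the centre of the battery's underside comes when fully home. x points from the open front end to the back, the way the battery slides, z up. Deck from x = -95 mm; it carries the battery in front of the rail as well as on it
- rail_nose (a point): front end of the empty charger's T rail, on its top face; axes as charger_dock (34 mm before it). Rail 88 mm long; flange 39 mm wide, from 6.2 to 14.5 mm above the deck, front corners rounded by 6 mm; stem 26 mm wide. A battery resting on the deck has 1.5 mm play to each side of the flange, 1.2 mm below it and 1.5 mm above it
- bay_stop (a point): top front edge of the tower at the back of the empty charger, 34 mm above the deck, 54 mm behind charger_dock: its face is the end stop. A sprung contact block stands out of it: in the last 8 mm it pushes the battery back with 5 to 13 N. From the tower 84 mm forward stand two cheeks 24 mm high, 68 mm apart inside, 80 outside: no room for fingers beside the battery, it is pushed from behind there
- catch (a joint): angle (rad) of the empty charger's catch, a steel tongue 12 mm wide in mid deck, hinged 92 mm before the dock point: 0 = up, 0.12 to 0.18 = pressed level with the deck. It passes between the battery's lips; the rear foot rides over it in the last 40 mm (5 to 14 N; 17 to 22 N with the contact block at the end). It springs up behind the foot about 1 mm before the end stop, and then holds the battery
- catch_nose (a point): top of the steep back face of the catch, the nose that holds the battery: up, it stands 6 mm above the deck, 56.5 mm before charger_dock, so that a latched battery sits 0 to 3 mm short of the end stop, pressed back against it; its ramp begins 22 mm further to the front. If the catch has not snapped up, the contact block pushes the battery back out a little
- pack_b_center (a point): centre of the other, identical battery, which sits latched on the other charger: leave it there
- charger_b_dock (a point): dock point of the other, identical charger (occupied), fixed to the bench; same meaning as charger_dock
- shade: bystander: small open drum lampshade standing on the bench, 150 mm across and 115 mm high; origin at the centre of its underside
- glue_bottle: bystander: bottle of glue 56 mm across and 135 mm high, standing; origin at the centre of its underside
- brush_mug: bystander: blue mug 72 mm across and 85 mm high with brushes up to 180 mm high; origin at the centre of its underside
- pliers: bystander: pliers 155 mm long lying flat, 16 mm high; origin on the bench near their pivot
- trim_roll: bystander: flat roll of trim 84 mm across and 22 mm high, lying; origin at the centre of its underside
- shade_ring: bystander: brass wire lampshade ring with three spokes, 156 mm across, 6 mm high, lying; origin at the centre of its underside
- glue_gun: bystander: cordless glue gun lying on its side, 235 mm long and 50 mm high; origin on the bench below its barrel
Things that resemble listed ones, but are neither listed nor needed, are in the scene too. Leave any blue or orange look-alike of the part that bears pack_center alone.

How it is judged:
By the outcome, as a careful person would: the job done as asked, in the order asked, and still so for the second after the job is handed in, with the robot touching nothing.
It also fails if it takes over 58 s, if anything falls off the work surface, if the arm or the gripper's body presses on something with over 40 N, if the wrist force passes 120 N, or if a joint passes its speed limit or range.

## Robot

A 6-joint arm with a two-finger parallel gripper is mounted at the origin on the work surface. World frame = base frame: x ahead of the robot, y to its left, z up, the work surface at z = 0. Lengths are in mm, angles in rad, forces in N, time in s.
With the tool pointing down it reaches from about 350 to 975 mm from the base axis. Payload 7.1 kg.
Tool frame: the origin (TCP) lies at the very end of the fingers, on their centre line; the grasp point (between the pads) lies 19 mm behind it; z points along the fingers, y is the line along which they close (so a half turn about z gives the same grasp; the last joint's range is limited). The gripper opens to 88 mm and grips with 3 to 60 N. Pads are 20 mm wide; open, the fingers measure 115 mm over their backs; the gripper's body (75 mm by 178 mm) begins 61 mm behind the grasp point.
Start: joints at [-1.233, 0.423, 1.63, -0, 1.089, -0.019], TCP at [218.315, -585.614, 222.675] pointing down, gripper open.
Joint ranges: [-3, 3], [-0.9, 2.11], [0.09, 2.58], [-1.31, 4.45], [0.11, 2.69], [-2.54, 2.54]. Speed limits (rad/s): [2.39, 2.39, 3.01, 3.14, 3.14, 3.14].

## Interface

Orientations are given as a rotation vector (axis times angle).
In Python, from workcell import * gives the robot as it stands.
- The arm moves only by the tool step_arm, never from a script. Its argument "deltas" is a list of rows, each a list of 3 entries, a list of its own where there are three numbers: the shift along the tool's x, y, z in units of 300 mm (1.0 is 300 mm), then the turn, a rotation vector about the tool's x, y, z in units of 1.5 rad (1.0 is 1.5 rad), then the gripper command: -1 is shut, 1 is fully open, values between are in proportion. In form: [[[dx, dy, dz], [rx, ry, rz], gripper], ...]. A call has 1 to 20 rows; each row is the pose to reach, as a shift and turn from the pose commanded when the call began, along the tool's axes at that moment; what a row does not reach only later rows make up. A row lasts 1/12 s, in which the tool goes at most 41.7 mm and 7.16 degrees, less where a joint would pass 70% of its speed; a pose out of reach is approached as far as the arm can. A call with a number of a shift or a turn outside -1 to 1 is refused whole. A call with a gripper value outside its range is refused whole. The fingers move at their own pace and stop on an object; the grip force is fixed at half the most. Time passes only in rows, so rows that repeat a pose let the fingers close. It gives the time, the measured TCP pose, the force, the opening and the grip force at its end, in the units of the state.
- get_obs(): the state, without advancing time (a new reading comes with each control period).
- get_image(name): name is "scene" or "top" or "wrist"; returns a dict with "pixels" (400x640x3 uint8, red, green, blue), "fx", "fy", "cx", "cy" (pixels), "T" (4x4, takes a point from camera to world coordinates). Camera axes: x right, y down, z forward; pixel columns grow to the right and rows downward; lengths in mm; the calibration is good to about 2 mm. A picture is of the moment at which its call begins. There is no depth.
- close_job(): hands the job in; it is judged then, once.
The state is a dict: "t": time; "qpos": joint angles; "qvel": joint speeds; "joint_torque": joint torques, N m; "ee_pos": TCP position; "orientation": TCP orientation; "ft_force": force on the tool from outside, world axes, zero at the start; "moment": the same for the moment, N m; "width": finger opening in mm; "grasp_force": force on a finger pad.
Only numpy, scipy, OpenCV 4.12 (cv2) and the standard library are available. Lean on these libraries where they do the work, as an engineer would, in place of code of your own. Each camera call takes 0.05 s, during which the arm holds its last target. There are 200 camera calls.

## Working session

There is one attempt and no reset: what is moved stays moved. The work goes in short steps, Python scripts to look and compute and a tool call to move; the robot and the scene stay as the last step left them, time stands still between calls to the robot, and variables do not carry over. Pictures are saved under pics/ and viewed, at most 10 in all, crops included, and the job is handed in when it is done.

Besides the shell and the picture viewer there is one more tool, called after ">>>" as name(argument=value, ...), one argument or row to a line, values as JSON. step_arm: Moves the arm, as the interface text tells. Its arguments: {"type":"object","properties":{"deltas":{"type":"array","items":{"type":"array"}}},"required":["deltas"]}

```bash
mkdir -p pics; ls; cat > h.py <<'E'
from workcell import *
import numpy as np, cv2
from scipy.spatial.transform import Rotation as R
def snap(n,f):
    im=get_image(n); cv2.imwrite('pics/'+f+'.png',im['pixels'][:,:,::-1]); np.savez('pics/'+f+'.npz',**{k:np.array(im[k]) for k in im}); return im
def ray(im,px,z):
    d=np.array([(px[0]-im['cx'])/im['fx'],(px[1]-im['cy'])/im['fy'],1.]); T=np.array(im['T']); d=T[:3,:3]@d; o=T[:3,3]
    return o+d*(z-o[2])/d[2]
def proj(im,P):
    T=np.linalg.inv(np.array(im['T'])); c=T[:3,:3]@np.array(P,float)+T[:3,3]; return c[:2]/c[2]*[im['fx'],im['fy']]+[im['cx'],im['cy']]
E
python3 - <<'E'
from h import *
for n in ('top','scene'):
    im=snap(n,n); print(n,im['fx'],np.round(im['T'],3).tolist())
o=get_obs(); print(o)
E
```

```text
pics
top 410.98722188148184 [[0.019, -0.999, 0.046, 431.963], [-1.0, -0.018, 0.019, 33.097], [-0.018, -0.047, -0.999, 1304.005], [0.0, 0.0, 0.0, 1.0]]
scene 397.8792782720207 [[0.294, 0.815, -0.5, 1119.45], [0.956, -0.242, 0.167, -176.438], [0.015, -0.527, -0.85, 1151.416], [0.0, 0.0, 0.0, 1.0]]
{'t': 0.1, 'qpos': array([-1.23299478e+00,  4.23788134e-01,  1.63060145e+00,  9.86103555e-06,
        1.08861588e+00, -1.90025623e-02]), 'qvel': array([ 0.00201894, -0.00248828, -0.00213947,  0.00197643,  0.00039504,
       -0.00036782]), 'joint_torque': array([-3.15021798e-04, -5.45613170e+01, -2.74322695e+01,  6.44739764e-02,
        1.87996257e-02, -6.00655380e-05]), 'ee_pos': array([ 218.15821079, -585.1490756 ,  221.96939633]), 'orientation': array([-3.09035805e+00, -5.57243431e-01,  3.38553850e-04]), 'ft_force': array([ 0.55020952, -0.2415388 , -0.66884505]), 'moment': array([-0.02565252,  0.01653531,  0.00893454]), 'grasp_force': 0.0, 'width': 88.04998246163656}
```

View pics/top.png

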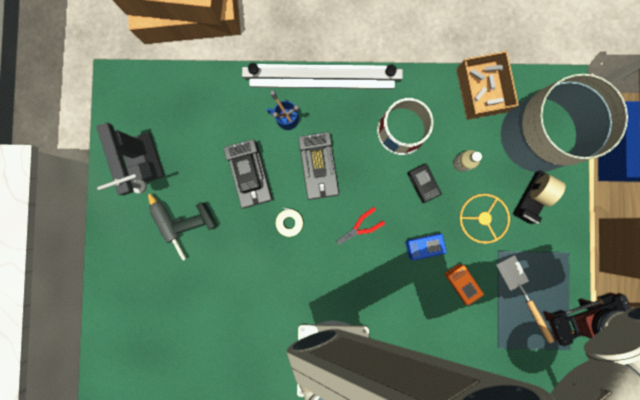

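View pics/scene.png

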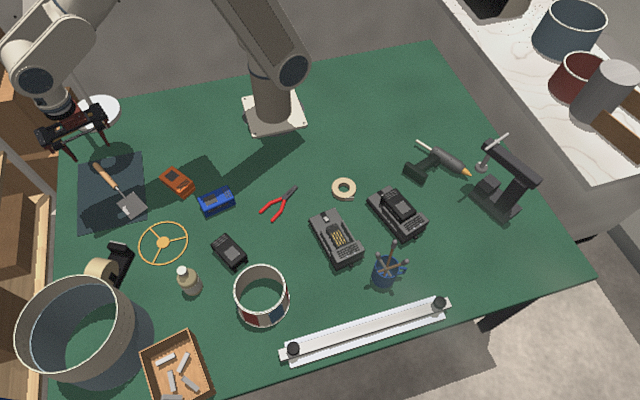

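Top picture: candidates are the dark loose block (424,183), the blue look-alike (427,246), the orange look-alike (465,284) and the latched battery (247,172). I choose the dark one at (424,183). The empty charger is at (320,166), with its tower at the top end (+x). Next, a close crop to check the choice.

```bash
python3 - <<'E'
import cv2
a=cv2.imread('pics/top.png')[125:210,290:450]
cv2.imwrite('pics/c1.png',cv2.resize(a,None,fx=5,fy=5,interpolation=cv2.INTER_CUBIC))
E
```

```text
(no output)
```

View pics/c1.png

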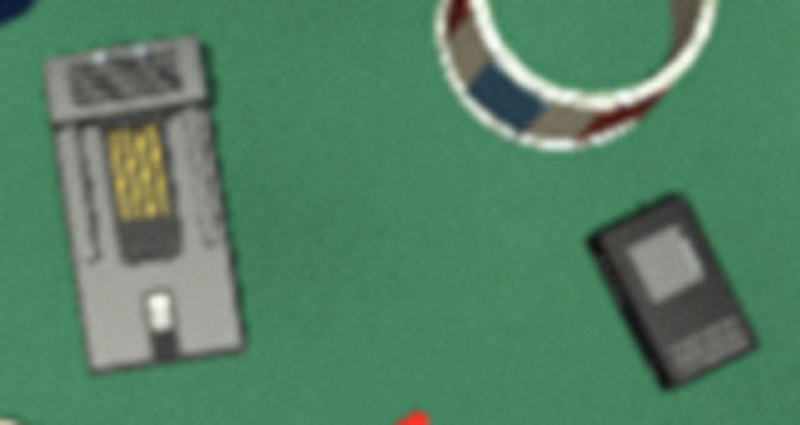

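The crop shows a dark battery, ribs at its lower right (rear), front up-left: it is the right one. The charger's front deck corners are at crop (92,370) and (243,348), its tower at the top, and the rail (gold) and catch (white, 160,310) lie between.

```bash
python3 - <<'E'
from h import *
im=dict(np.load('pics/top.npz'))
f=lambda u,v,z: ray(im,(290+u/5-.4,125+v/5-.4),z)
c=[f(*p,48) for p in ((600,235),(682,196),(757,346),(676,386))]
print(np.round(c,1)); print('size',[np.linalg.norm(c[i]-c[i-1]).round(1) for i in range(4)])
m=np.mean(c,0); d=(c[0]+c[1]-c[2]-c[3])/2; print('pack',m.round(1),np.arctan2(d[1],d[0]))
a,b=f(92,370,40),f(243,348,40); e,g=f(47,60,74),f(197,38,74)
print(np.linalg.norm(a-b),np.linalg.norm((a+b-e-g)[:2]/2)); d=((e+g)-(a+b))[:2]/2; d/=np.linalg.norm(d)
print('dock',((a+b)/2)[:2]+95*d,((e+g)/2)[:2]-95*d,np.arctan2(d[1],d[0]))
q=a-b; print(np.arctan2(q[1],q[0])-np.pi/2)
r=R.from_rotvec(get_obs()['orientation']).as_matrix();print(r.round(3))
E
```

```text
[[ 588.  -224.3   48. ]
 [ 612.8 -274.    48. ]
 [ 521.7 -320.1   48. ]
 [ 496.4 -271.1   48. ]]
size [np.float64(102.9), np.float64(55.6), np.float64(102.1), np.float64(55.1)]
pack [ 554.7 -272.4   48. ] 0.47035648519766027
94.00208831945955 187.54112616827484
dock [601.62420665  54.40839393] [599.19849568  54.00591808] 0.1644228606865026
0.16254122163705165
[[ 0.937  0.349 -0.   ]
 [ 0.349 -0.937  0.001]
 [ 0.    -0.001 -1.   ]]
```

>>> step_arm(
  deltas=[
    [[0.95, -0.4, 0.05], [0, 0, -0.076], 1],
    [[0.95, -0.4, 0.05], [0, 0, -0.076], 1],
    [[0.95, -0.4, 0.05], [0, 0, -0.076], 1],
    [[0.95, -0.4, 0.05], [0, 0, -0.076], 1],
    [[0.95, -0.4, 0.05], [0, 0, -0.076], 1],
    [[0.95, -0.4, 0.05], [0, 0, -0.076], 1],
    [[0.95, -0.4, 0.05], [0, 0, -0.076], 1],
    [[0.95, -0.4, 0.05], [0, 0, -0.076], 1],
    [[0.95, -0.4, 0.05], [0, 0, -0.076], 1],
    [[0.95, -0.4, 0.05], [0, 0, -0.076], 1],
    [[0.95, -0.4, 0.05], [0, 0, -0.076], 1],
  ],
)

```text
t: 1.02
ee_pos: [442.9, -374.0, 207.5]
orientation: [-3.055, -0.733, 0.001]
ft_force: [0.2, -0.7, -0.7]
width: 87.9
grasp_force: 0.0
```

>>> step_arm(
  deltas=[
    [[0.42, -0.13, 0.0], [0, 0, 0], 1],
    [[0.42, -0.13, 0.0], [0, 0, 0], 1],
    [[0.42, -0.13, 0.0], [0, 0, 0], 1],
    [[0.42, -0.13, 0.0], [0, 0, 0], 1],
    [[0.42, -0.13, 0.0], [0, 0, 0], 1],
    [[0.42, -0.13, 0.0], [0, 0, 0], 1],
    [[0.42, -0.13, 0.0], [0, 0, 0], 1],
  ],
)

```text
t: 1.6
ee_pos: [536.6, -283.2, 207.5]
orientation: [-3.055, -0.73, 0.001]
ft_force: [-0.5, -0.5, 0.5]
width: 88.0
grasp_force: 0.0
```

```bash
python3 - <<'E'
from h import *
im=snap('wrist','w1'); o=get_obs(); print(im['fx'],np.round(im['T'],3).tolist(),o['ee_pos'],o['orientation'])
E
```

```text
320.51874571348725 [[0.453, -0.855, -0.252, 605.483], [-0.891, -0.435, -0.127, -249.853], [-0.001, 0.283, -0.959, 368.482], [0.0, 0.0, 0.0, 1.0]] [ 536.6280329  -283.24452687  207.59344535] [-3.05563922e+00 -7.29312088e-01  9.21172743e-04]
```

View pics/w1.png

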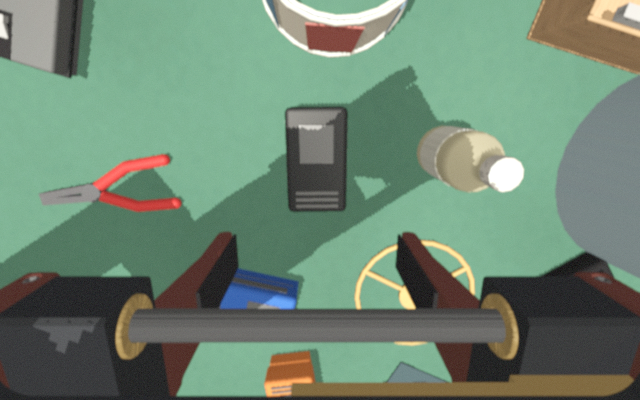

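The wrist picture shows the battery upright, with its front edge at about row 109 (287–347) and rear edge at row 209 (290–345). The ribs are at the rear, the bottle is to the right (470,160), and there is room around it.

```bash
python3 - <<'E'
from h import *
im=dict(np.load('pics/w1.npz'))
a=cv2.imread('pics/w1.png')[95:225,270:365]
print(cv2.cvtColor(a,6)[[20,60,100]][:, 10:90].tolist())
c=[ray(im,p,48) for p in ((287,111),(347,111),(345,210),(290,210))]
print(np.round(c,1)); print('size',[np.linalg.norm(c[i]-c[i-1]).round(1) for i in range(4)])
m=np.mean(c,0); d=(c[0]+c[1]-c[2]-c[3])/2; print('pack',m.round(1),np.arctan2(d[1],d[0]))
t=get_obs()['ee_pos'];r=R.from_rotvec(get_obs()['orientation']).as_matrix();print((r.T@(m-t)).round(1),np.arctan2(r[1,0],r[0,0]))
def box(x,y,w): 
    u=np.array([np.cos(w),np.sin(w)]);v=np.array([-u[1],u[0]])
    return [proj(im,[*(np.array([x,y])+sx*54*u+sy*31*v),z]).round(1).tolist() for z in (48,16) for sx,sy in ((1,1),(1,-1),(-1,-1),(-1,1))]
print(box(m[0],m[1],np.arctan2(d[1],d[0])))
E
```

```text
[[162, 162, 162, 155, 135, 94, 87, 111, 132, 150, 154, 153, 152, 151, 153, 151, 150, 152, 151, 150, 152, 151, 152, 148, 147, 149, 147, 147, 147, 148, 145, 148, 144, 146, 143, 145, 144, 145, 142, 144, 142, 143, 142, 138, 141, 142, 143, 142, 142, 137, 138, 139, 137, 134, 137, 130, 114, 84, 71, 76, 78, 81, 74, 72, 61, 57, 47, 71, 93, 105, 102, 102, 102, 104, 103, 102, 102, 105, 104, 107], [148, 129, 116, 113, 110, 99, 79, 52, 46, 51, 50, 61, 62, 65, 55, 57, 59, 56, 65, 84, 114, 119, 117, 124, 122, 122, 121, 119, 124, 124, 121, 126, 123, 122, 120, 124, 125, 124, 125, 122, 124, 126, 125, 125, 124, 123, 126, 125, 125, 129, 126, 124, 119, 96, 81, 69, 68, 76, 69, 69, 71, 67, 72, 65, 55, 51, 74, 95, 105, 104, 106, 104, 106, 106, 103, 102, 106, 103, 103, 105], [106, 107, 105, 106, 107, 104, 101, 84, 55, 45, 50, 51, 53, 55, 57, 64, 71, 77, 79, 83, 77, 82, 79, 78, 80, 79, 83, 82, 81, 79, 81, 83, 80, 84, 83, 79, 80, 81, 73, 79, 78, 80, 72, 74, 78, 79, 76, 82, 78, 78, 81, 78, 79, 83, 80, 78, 79, 78, 71, 66, 66, 61, 60, 58, 51, 60, 82, 99, 104, 104, 103, 103, 103, 108, 102, 108, 104, 103, 103, 101]]
[[ 587.1 -227.    48. ]
 [ 613.3 -278.6   48. ]
 [ 523.9 -324.7   48. ]
 [ 497.7 -273.1   48. ]]
size [np.float64(100.6), np.float64(57.9), np.float64(100.6), np.float64(57.9)]
pack [ 555.5 -275.8   48. ] 0.4758662972956632
[ 20.3   2.  159.6] 0.468588186790827
[[284.7, 107.2], [349.2, 106.8], [346.9, 213.2], [288.2, 213.5], [287.6, 106.9], [346.3, 106.6], [344.4, 204.2], [290.6, 204.4]]
```

>>> step_arm(
  deltas=[
    [[0.007, 0.007, 0.1], [0, 0, 0], 1],
    [[0.007, 0.007, 0.2], [0, 0, 0], 1],
    [[0.007, 0.007, 0.3], [0, 0, 0], 1],
    [[0.007, 0.007, 0.38], [0, 0, 0], 1],
    [[0.007, 0.007, 0.46], [0, 0, 0], 1],
    [[0.007, 0.007, 0.53], [0, 0, 0], 1],
    [[0.007, 0.007, 0.59], [0, 0, 0], 1],
    [[0.007, 0.007, 0.627], [0, 0, 0], 1],
    [[0.007, 0.007, 0.627], [0, 0, 0], 1],
    [[0.007, 0.007, 0.627], [0, 0, 0], -1],
    [[0.007, 0.007, 0.627], [0, 0, 0], -1],
    [[0.007, 0.007, 0.627], [0, 0, 0], -1],
    [[0.007, 0.007, 0.627], [0, 0, 0], -1],
    [[0.007, 0.007, 0.627], [0, 0, 0], -1],
    [[0.007, 0.007, 0.627], [0, 0, 0], -1],
    [[0.007, 0.007, 0.627], [0, 0, 0], -1],
    [[0.007, 0.007, 0.627], [0, 0, 0], -1],
  ],
)

```text
t: 3.07
ee_pos: [541.3, -282.7, 20.7]
orientation: [3.054, 0.733, 0.001]
ft_force: [-2.0, 0.7, 6.7]
width: 61.8
grasp_force: 30.0
```

>>> step_arm(
  deltas=[
    [[0, 0, -0.05], [0, 0, 0], -1],
    [[0, 0, -0.13], [0, 0, 0], -1],
    [[0, 0, -0.23], [0, 0, 0], -1],
    [[0.03, -0.08, -0.33], [0, 0, 0.02], -1],
    [[0.06, -0.18, -0.37], [0, 0, 0.04], -1],
    [[0.1, -0.28, -0.37], [0, 0, 0.08], -1],
    [[0.13, -0.38, -0.37], [0, 0, 0.1], -1],
    [[0.16, -0.48, -0.37], [0, 0, 0.12], -1],
    [[0.2, -0.58, -0.37], [0, 0, 0.15], -1],
    [[0.23, -0.68, -0.37], [0, 0, 0.18], -1],
    [[0.26, -0.78, -0.37], [0, 0, 0.203], -1],
    [[0.29, -0.87, -0.37], [0, 0, 0.203], -1],
    [[0.31, -0.94, -0.37], [0, 0, 0.203], -1],
    [[0.31, -0.98, -0.37], [0, 0, 0.203], -1],
    [[0.31, -1.0, -0.37], [0, 0, 0.203], -1],
    [[0.31, -1.0, -0.37], [0, 0, 0.203], -1],
    [[0.31, -1.0, -0.37], [0, 0, 0.203], -1],
  ],
)

```text
t: 4.48
ee_pos: [487.7, 26.4, 130.6]
orientation: [3.13, 0.261, 0.0]
ft_force: [-0.2, -0.4, -3.6]
width: 62.0
grasp_force: 29.9
```

```bash
python3 - <<'E'
from h import *
im=snap('wrist','w2'); o=get_obs(); print(o['ee_pos'],o['orientation'],o['ft_force'],o['width'])
E
```

```text
[487.98455748  26.11232307 130.64131665] [3.13055159e+00 2.60077942e-01 5.04861801e-04] [-0.25420989 -0.13652049 -3.73598463] 61.864276043195325
```

View pics/w2.png

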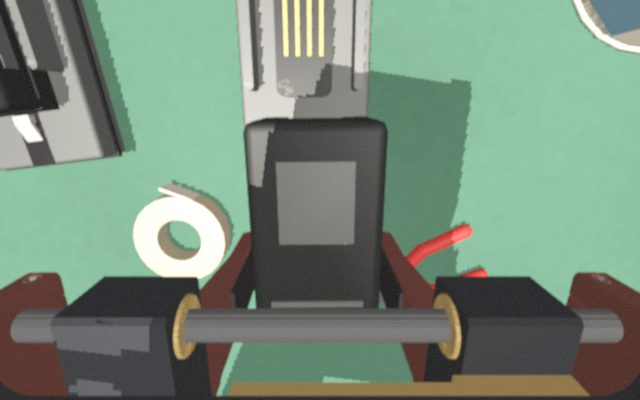

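The wrist picture shows the battery held straight, its front edge at row 122 (247–386). The charger lies ahead, its sides at about columns 241 and 370. Next, a crop to measure the charger.

```bash
python3 - <<'E'
import cv2
a=cv2.imread('pics/w2.png')[0:135,225:400]
a=cv2.convertScaleAbs(a,alpha=1.3,beta=20)
cv2.imwrite('pics/c2.png',cv2.resize(a,None,fx=4,fy=4,interpolation=cv2.INTER_CUBIC))
E
```

```text
(no output)
```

View pics/c2.png

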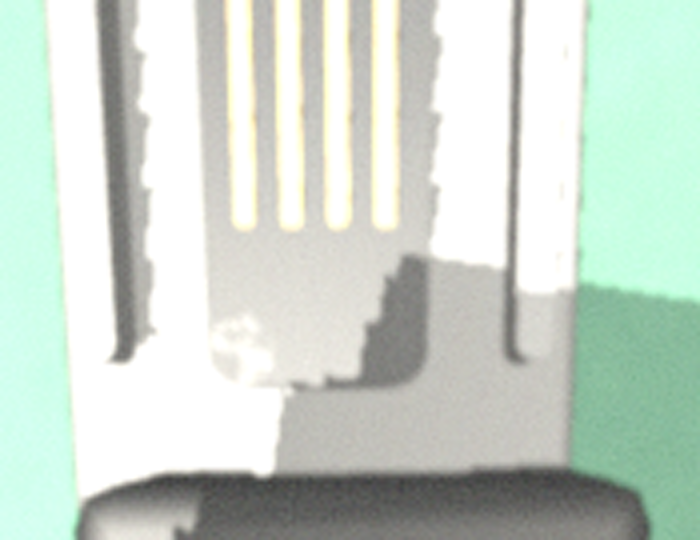

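```bash
python3 - <<'E'
from h import *
im=dict(np.load('pics/w2.npz')); f=lambda u,v,z: ray(im,(225+u/4-.375,v/4-.375),z)[:2]
def mid(l1,l2,r1,r2,z):
    L1,L2,R1,R2=[f(*p,z) for p in (l1,l2,r1,r2)]
    dl=L1-L2; dr=R1-R2; al,ar=np.arctan2(dl[1],dl[0]),np.arctan2(dr[1],dr[0]); w=(al+ar)/2
    n=np.array([-np.sin(w),np.cos(w)]); print('yaw',al,ar,'width',((L1+L2)/2-(R1+R2)/2)@n); return ((L1+L2+R1+R2)/4,w)
a=mid((199,10),(211,340),(438,10),(428,340),54.5); print(a)
b=mid((50,60),(77,450),(585,60),(570,450),40); print(b)
nose=f(320,386,54.5); print('nose',nose)
for c,w in (a,b):
    u=np.array([np.cos(w),np.sin(w)]); N=c+u*((nose-c)@u); print('dock',N+34*u)
o=get_obs(); r=R.from_rotvec(o['orientation']).as_matrix(); print('toolyaw',np.arctan2(r[1,0],r[0,0]),o['ee_pos'])
# pack in hand: top z
zt=o['ee_pos'][2]-20+48
g=lambda u,v: ray(im,(u,v),zt)
for p in ((247,135),(386,135),(257,290),(380,290),(316,119)): print(p,(r.T@(g(*p)-o['ee_pos'])).round(1))
E
```

```text
yaw 0.17185785404325593 0.1489106002517687 width 38.45253550011277
(array([600.69786593,  52.27141161]), np.float64(0.16038422714751233))
yaw 0.17555666716404103 0.17241462746956465 width 93.53053045974052
(array([589.47909696,  50.73059675]), np.float64(0.17398564731680283))
nose [568.05987966  46.92717759]
dock [601.61339219  52.4195197 ]
dock [601.53996801  52.85044851]
toolyaw 0.16577406670567815 [487.98455748  26.11232307 130.64131665]
(247, 135) [ 64.7 -27.3 -28. ]
(386, 135) [ 64.8  29.5 -28. ]
(257, 290) [ -7.3 -26.8 -28. ]
(380, 290) [ -7.2  31.2 -28. ]
(316, 119) [ 71.1   0.9 -28. ]
```

>>> step_arm(
  deltas=[
    [[0, -0.03, 0.05], [0, 0, 0], -1],
    [[0, -0.03, 0.1], [0, 0, 0], -1],
    [[0, -0.03, 0.15], [0, 0, 0], -1],
    [[0, -0.03, 0.19], [0, 0, 0], -1],
    [[0, -0.03, 0.21], [0, 0, 0], -1],
    [[0, -0.03, 0.22], [0, 0, 0], -1],
    [[0, -0.03, 0.225], [0, 0, 0], -1],
    [[0, -0.03, 0.225], [0, 0, 0], -1],
    [[0, -0.03, 0.225], [0, 0, 0], -1],
  ],
)

```text
t: 5.28
ee_pos: [486.7, 35.6, 63.6]
orientation: [3.131, 0.26, 0.002]
ft_force: [0.6, 0.9, -2.1]
width: 61.5
grasp_force: 29.9
```

```bash
cat > s.py <<'E'
from h import *
D=np.array([601.3,54.0]);w=.165;u=np.array([np.cos(w),np.sin(w)]);n=np.array([-u[1],u[0]])
o=get_obs();r=R.from_rotvec(o['orientation']).as_matrix();e=o['ee_pos']
print('t',o['t'],'along',((e[:2]-D)@u).round(2),'lat',((e[:2]-D)@n).round(2),'z',e[2].round(2),'yaw',np.arctan2(r[1,0],r[0,0]).round(4),'tilt',r[:2,2].round(4))
f=o['ft_force'];print('F u,n,z',(f[:2]@u).round(1),(f[:2]@n).round(1),f[2].round(1),'M',o['moment'].round(2),o['width'])
E
python3 s.py
```

```text
t 5.2833 along -116.04 lat 0.67 z 63.59 yaw 0.166 tilt [0.001 0.   ]
F u,n,z 0.7 0.7 -2.1 M [-0.01  0.1  -0.05] 61.501640482113686
```

>>> step_arm(
  deltas=[
    [[0, 0.002, 0.004], [0, 0, 0], -1],
    [[0, 0.002, 0.008], [0, 0, 0], -1],
    [[0, 0.002, 0.008], [0, 0, 0], -1],
    [[0, 0.002, 0.008], [0, 0, 0], -1],
  ],
)

```text
t: 5.62
ee_pos: [486.4, 35.2, 60.8]
orientation: [3.131, 0.261, 0.0]
ft_force: [0.2, 0.3, -3.7]
width: 61.9
grasp_force: 29.9
```

```bash
python3 s.py
```

```text
t 5.6167 along -116.46 lat 0.36 z 60.83 yaw 0.1664 tilt [0.0003 0.    ]
F u,n,z 0.3 0.3 -3.7 M [0.03 0.04 0.02] 61.897957411372886
```

Not touching yet; on down in small steps.

>>> step_arm(
  deltas=[
    [[0, 0.001, 0.003], [0, 0, 0], -1],
    [[0, 0.001, 0.005], [0, 0, 0], -1],
    [[0, 0.001, 0.005], [0, 0, 0], -1],
  ],
)

```text
t: 5.87
ee_pos: [486.3, 35.2, 60.3]
orientation: [-3.13, -0.262, -0.0]
ft_force: [-4.8, 1.3, 12.2]
width: 61.9
grasp_force: 30.0
```

```bash
python3 s.py
```

```text
t 5.8667 along -116.52 lat 0.33 z 60.29 yaw 0.1667 tilt [0.0002 0.0003]
F u,n,z -4.6 2.1 12.2 M [0.45 0.76 0.16] 61.85351938484662
```

Contact with the deck. I ease off slightly and slide onto the rail.

>>> step_arm(
  deltas=[
    [[0.01, 0.001, -0.002], [0, 0, 0], -1],
    [[0.02, 0.001, -0.002], [0, 0, 0], -1],
    [[0.03, 0.001, -0.002], [0, 0, 0], -1],
    [[0.036, 0.001, -0.002], [0, 0, 0], -1],
    [[0.042, 0.001, -0.002], [0, 0, 0], -1],
    [[0.048, 0.001, -0.002], [0, 0, 0], -1],
    [[0.054, 0.001, -0.002], [0, 0, 0], -1],
    [[0.06, 0.001, -0.002], [0, 0, 0], -1],
    [[0.06, 0.001, -0.002], [0, 0, 0], -1],
  ],
)

```text
t: 6.62
ee_pos: [503.1, 37.5, 60.5]
orientation: [3.131, 0.261, -0.004]
ft_force: [-8.2, -1.5, 14.6]
width: 61.8
grasp_force: 30.0
```

```bash
python3 s.py
```

```text
t 6.6167 along -99.55 lat -0.18 z 60.51 yaw 0.1664 tilt [-0.0023 -0.0002]
F u,n,z -8.3 -0.2 14.6 M [-0.1   1.36 -0.  ] 61.798415798596515
```

>>> step_arm(
  deltas=[
    [[0.01, 0, -0.0015], [0, 0, 0], -1],
    [[0.02, 0, -0.0015], [0, 0, 0], -1],
    [[0.03, 0, -0.0015], [0, 0, 0], -1],
    [[0.04, 0, -0.0015], [0, 0, 0], -1],
    [[0.05, 0, -0.0015], [0, 0, 0], -1],
    [[0.06, 0, -0.0015], [0, 0, 0], -1],
    [[0.07, 0, -0.0015], [0, 0, 0], -1],
    [[0.08, 0, -0.0015], [0, 0, 0], -1],
    [[0.09, 0, -0.0015], [0, 0, 0], -1],
    [[0.1, 0, -0.0015], [0, 0, 0], -1],
    [[0.11, 0, -0.0015], [0, 0, 0], -1],
    [[0.12, 0, -0.0015], [0, 0, 0], -1],
    [[0.12, 0, -0.0015], [0, 0, 0], -1],
  ],
)

```text
t: 7.7
ee_pos: [540.0, 43.6, 60.6]
orientation: [3.131, 0.261, -0.0]
ft_force: [-3.3, 0.7, 7.2]
width: 61.5
grasp_force: 30.0
```

```bash
python3 s.py; python3 -c "
from h import *
snap('wrist','w3')"
```

```text
t 7.7 along -62.14 lat -0.2 z 60.58 yaw 0.1664 tilt [-0.0003 -0.0001]
F u,n,z -3.1 1.2 7.2 M [-0.01  0.9   0.05] 61.48719635567643
```

View pics/w3.png

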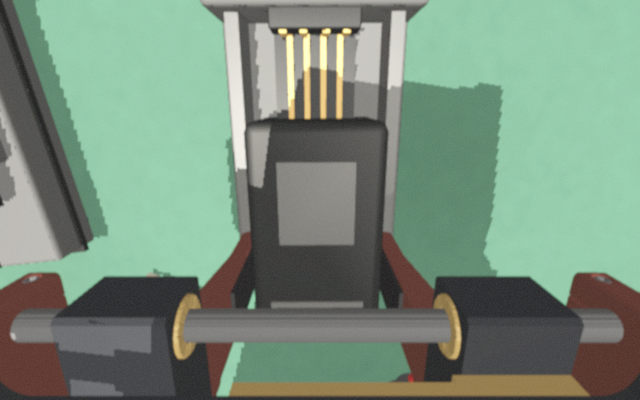

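The battery's front edge is still at row 119 (no slip), it is engaged on the rail, and the cheeks are evenly spaced on both sides. Now I release it, go behind it and close the fingers.

>>> step_arm(
  deltas=[
    [[0, 0, 0], [0, 0, 0], 1],
    [[0, 0, 0], [0, 0, 0], 1],
    [[0, 0, 0], [0, 0, 0], 1],
    [[0, 0, 0], [0, 0, 0], 1],
    [[0, 0, -0.06], [0, 0, 0], 1],
    [[0, 0, -0.14], [0, 0, 0], 1],
    [[0, 0, -0.2], [0, 0, 0], 1],
    [[0, 0, -0.2], [0, 0, 0], 1],
    [[-0.1, 0, -0.2], [0, 0, 0], -1],
    [[-0.2, 0, -0.2], [0, 0, 0], -1],
    [[-0.22, 0, -0.2], [0, 0, 0], -1],
    [[-0.22, 0, -0.2], [0, 0, 0], -1],
    [[-0.22, 0, -0.2], [0, 0, 0], -1],
    [[-0.22, 0, -0.2], [0, 0, 0], -1],
    [[-0.22, 0, -0.12], [0, 0, 0], -1],
    [[-0.22, 0, -0.04], [0, 0, 0], -1],
    [[-0.22, 0, 0.02], [0, 0, 0], -1],
    [[-0.22, 0, 0.027], [0, 0, 0], -1],
    [[-0.22, 0, 0.027], [0, 0, 0], -1],
  ],
)

```text
t: 9.33
ee_pos: [474.8, 32.7, 51.2]
orientation: [-3.131, -0.261, 0.003]
ft_force: [-0.1, 1.4, -0.3]
width: 17.7
grasp_force: 0.0
```

```bash
python3 s.py
```

```text
t 9.3333 along -128.29 lat -0.23 z 51.16 yaw 0.1664 tilt [-0.0019 -0.0001]
F u,n,z 0.2 1.4 -0.3 M [ 0.04  0.   -0.  ] 17.706713629976175
```

>>> step_arm(
  deltas=[
    [[0.02, 0, 0], [0, 0, 0], -1],
    [[0.04, 0, 0], [0, 0, 0], -1],
    [[0.06, 0, 0], [0, 0, 0], -1],
    [[0.07, 0, 0], [0, 0, 0], -1],
    [[0.08, 0, 0], [0, 0, 0], -1],
    [[0.09, 0, 0], [0, 0, 0], -1],
    [[0.1, 0, 0], [0, 0, 0], -1],
    [[0.11, 0, 0], [0, 0, 0], -1],
    [[0.12, 0, 0], [0, 0, 0], -1],
    [[0.13, 0, 0], [0, 0, 0], -1],
    [[0.14, 0, 0], [0, 0, 0], -1],
    [[0.15, 0, 0], [0, 0, 0], -1],
    [[0.16, 0, 0], [0, 0, 0], -1],
    [[0.165, 0, 0], [0, 0, 0], -1],
    [[0.17, 0, 0], [0, 0, 0], -1],
    [[0.17, 0, 0], [0, 0, 0], -1],
  ],
)

```text
t: 10.67
ee_pos: [523.1, 40.9, 51.6]
orientation: [-3.131, -0.261, 0.006]
ft_force: [-5.7, -0.6, 0.1]
width: 0.3
grasp_force: 2.5
```

```bash
python3 s.py
```

```text
t 10.6667 along -79.29 lat -0.06 z 51.62 yaw 0.1663 tilt [-0.0039 -0.0003]
F u,n,z -5.7 0.4 0.1 M [-0.09  0.9   0.01] 0.283266256330985
```

>>> step_arm(
  deltas=[
    [[0.007, 0, 0], [0, 0, 0], -1],
    [[0.014, 0, 0], [0, 0, 0], -1],
    [[0.02, 0, 0], [0, 0, 0], -1],
    [[0.026, 0, 0], [0, 0, 0], -1],
    [[0.032, 0, 0], [0, 0, 0], -1],
    [[0.037, 0, 0], [0, 0, 0], -1],
    [[0.04, 0, 0], [0, 0, 0], -1],
    [[0.04, 0, 0], [0, 0, 0], -1],
  ],
)

```text
t: 11.33
ee_pos: [532.7, 42.6, 51.1]
orientation: [3.131, 0.261, -0.013]
ft_force: [-9.8, -2.1, 3.4]
width: 0.7
grasp_force: 5.1
```

```bash
python3 s.py
```

```text
t 11.3333 along -69.57 lat 0.08 z 51.11 yaw 0.1664 tilt [-0.0084 -0.0007]
F u,n,z -10.1 -0.5 3.4 M [-0.33  1.76  0.  ] 0.7369203175457658
```

>>> step_arm(
  deltas=[
    [[0.004, 0, 0], [0, 0, 0], -1],
    [[0.008, 0, 0], [0, 0, 0], -1],
    [[0.012, 0, 0], [0, 0, 0], -1],
    [[0.015, 0, 0], [0, 0, 0], -1],
    [[0.015, 0, 0], [0, 0, 0], -1],
  ],
)

```text
t: 11.75
ee_pos: [535.7, 43.2, 50.6]
orientation: [3.131, 0.261, -0.017]
ft_force: [-12.5, -1.7, 0.6]
width: 0.5
grasp_force: 6.4
```

```bash
python3 s.py
```

```text
t 11.75 along -66.45 lat 0.15 z 50.61 yaw 0.1664 tilt [-0.0109 -0.001 ]
F u,n,z -12.6 0.4 0.6 M [-0.41  1.89  0.01] 0.5455557660714122
```

>>> step_arm(
  deltas=[
    [[0.004, 0, 0], [0, 0, 0], -1],
    [[0.008, 0, 0], [0, 0, 0], -1],
    [[0.012, 0, 0], [0, 0, 0], -1],
    [[0.015, 0, 0], [0, 0, 0], -1],
    [[0.015, 0, 0], [0, 0, 0], -1],
  ],
)

```text
t: 12.17
ee_pos: [537.0, 43.5, 49.9]
orientation: [3.13, 0.261, -0.027]
ft_force: [-20.3, -5.1, 3.7]
width: 0.5
grasp_force: 10.4
```

```bash
python3 s.py
```

```text
t 12.1667 along -65.19 lat 0.22 z 49.85 yaw 0.1665 tilt [-0.0173 -0.0017]
F u,n,z -20.9 -1.7 3.7 M [-0.71  2.91  0.05] 0.46590371769538613
```

>>> step_arm(
  deltas=[
    [[0.004, 0, -0.003], [0, 0, 0], -1],
    [[0.008, 0, -0.003], [0, 0, 0], -1],
    [[0.011, 0, -0.003], [0, 0, 0], -1],
    [[0.011, 0, -0.003], [0, 0, 0], -1],
  ],
)

```text
t: 12.5
ee_pos: [536.8, 43.5, 49.9]
orientation: [3.13, 0.261, -0.038]
ft_force: [-27.8, -8.4, 6.5]
width: 0.2
grasp_force: 14.3
```

```bash
python3 s.py
```

```text
t 12.5 along -65.33 lat 0.2 z 49.9 yaw 0.1666 tilt [-0.0241 -0.0026]
F u,n,z -28.8 -3.7 6.5 M [-1.16  4.04 -0.05] 0.22979919239855168
```

>>> step_arm(
  deltas=[
    [[-0.01, 0, -0.006], [0, 0, 0], -1],
    [[-0.03, 0, -0.006], [0, 0, 0], -1],
    [[-0.06, 0, -0.006], [0, 0, 0], -1],
    [[-0.1, 0, -0.06], [0, 0, 0], -1],
    [[-0.18, 0, -0.16], [0, 0, 0], -1],
    [[-0.28, 0, -0.26], [0, 0, 0], -1],
    [[-0.3, 0, -0.3], [0, 0, 0], -1],
    [[-0.3, 0, -0.3], [0, 0, 0], -1],
    [[-0.3, 0, -0.3], [0, 0, 0], -1],
  ],
)

```text
t: 13.25
ee_pos: [461.6, 30.3, 144.1]
orientation: [3.131, 0.261, 0.007]
ft_force: [-0.0, 1.3, 0.1]
width: 0.5
grasp_force: 0.0
```

```bash
python3 s.py; python3 - <<'E'
from h import *
D=np.array([601.3,54.0]);w=.165;u=np.array([np.cos(w),np.sin(w)])
a=snap('wrist','w4');b=snap('top','t4')['pixels'][120:205,220:350,::-1]
a_=a['pixels'][:,:,::-1]
P=lambda s,z:proj(a,[*(D+s*u),z]).round(1)
print('rear edge home',P(-54,48+40),P(-54,40),'nose',P(-56.5,46),'tower',P(54,74),'deck front',P(-95,40))
c=np.zeros((600,800,3),np.uint8); x=cv2.resize(a_[40:400,170:470],(500,600),interpolation=cv2.INTER_CUBIC); c[:,:500]=x
y=cv2.resize(b[:, 70:130],(300,425),interpolation=cv2.INTER_CUBIC); c[:425,500:]=y
cv2.imwrite('pics/m4.png',c)
E
```

```text
t 13.25 along -141.66 lat -0.49 z 144.11 yaw 0.1662 tilt [0.0046 0.0002]
F u,n,z 0.2 1.3 0.1 M [ 0.02 -0.01  0.02] 0.4579998574679444
rear edge home [313.6  87.5] [314.1  90.9] nose [314.1  94. ] tower [ 313.8 -104.7] deck front [314.1 143.5]
```

View pics/m4.png

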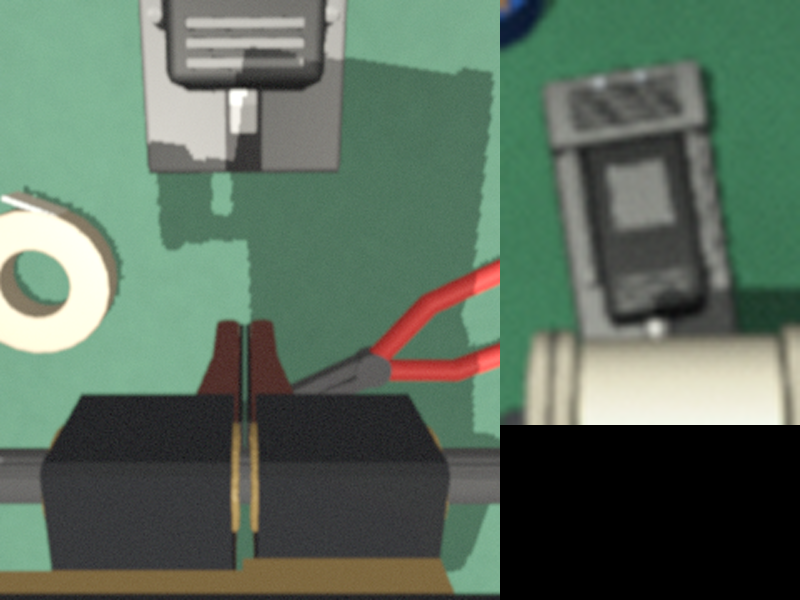

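The rear foot stands about 2 mm short of fully home, and about 21 mm of catch ramp shows behind it, which suggests it is latched. I press once more, firmly, to confirm it is at the stop.

>>> step_arm(
  deltas=[
    [[0.03, 0, 0.1], [0, 0, 0], -1],
    [[0.1, 0, 0.2], [0, 0, 0], -1],
    [[0.17, 0, 0.28], [0, 0, 0], -1],
    [[0.21, 0, 0.295], [0, 0, 0], -1],
    [[0.23, 0, 0.295], [0, 0, 0], -1],
    [[0.24, 0, 0.295], [0, 0, 0], -1],
    [[0.25, 0, 0.295], [0, 0, 0], -1],
    [[0.258, 0, 0.295], [0, 0, 0], -1],
    [[0.258, 0, 0.295], [0, 0, 0], -1],
  ],
)

```text
t: 14.1
ee_pos: [535.2, 42.8, 54.6]
orientation: [3.131, 0.261, -0.003]
ft_force: [-2.8, -1.4, -2.3]
width: 0.6
grasp_force: 1.4
```

```bash
python3 s.py
```

```text
t 14.1 along -67.06 lat -0.15 z 54.62 yaw 0.1664 tilt [-0.002  -0.0002]
F u,n,z -3.0 -0.9 -2.3 M [-0.06  0.55 -0.01] 0.5592290185932831
```

>>> step_arm(
  deltas=[
    [[0.006, 0, 0], [0, 0, 0], -1],
    [[0.012, 0, 0], [0, 0, 0], -1],
    [[0.018, 0, 0], [0, 0, 0], -1],
    [[0.024, 0, 0], [0, 0, 0], -1],
    [[0.028, 0, 0], [0, 0, 0], -1],
    [[0.028, 0, 0], [0, 0, 0], -1],
  ],
)

```text
t: 14.6
ee_pos: [537.1, 43.5, 53.4]
orientation: [3.13, 0.261, -0.022]
ft_force: [-17.5, -3.0, 4.8]
width: 0.4
grasp_force: 9.3
```

```bash
python3 s.py
```

```text
t 14.6 along -65.04 lat 0.18 z 53.38 yaw 0.1665 tilt [-0.0141 -0.0014]
F u,n,z -17.8 -0.1 4.8 M [-0.64  2.65  0.05] 0.4190604982132871
```

>>> step_arm(
  deltas=[
    [[0.004, 0, 0], [0, 0, 0], -1],
    [[0.008, 0, 0], [0, 0, 0], -1],
    [[0.012, 0, 0], [0, 0, 0], -1],
    [[0.016, 0, 0], [0, 0, 0], -1],
    [[0.02, 0, 0], [0, 0, 0], -1],
    [[0.02, 0, 0], [0, 0, 0], -1],
  ],
)

```text
t: 15.1
ee_pos: [536.9, 43.5, 53.3]
orientation: [3.13, 0.261, -0.041]
ft_force: [-36.7, -9.5, 25.0]
width: 0.3
grasp_force: 19.2
```

```bash
python3 s.py
```

```text
t 15.1 along -65.27 lat 0.21 z 53.3 yaw 0.1666 tilt [-0.0261 -0.0029]
F u,n,z -37.8 -3.3 25.0 M [-1.49  5.45 -0.01] 0.318039557372602
```

Hard against the stop. I withdraw and move aside for a clear comparison with the other charger.

>>> step_arm(
  deltas=[
    [[-0.01, 0, 0], [0, 0, 0], -1],
    [[-0.03, 0, -0.003], [0, 0, 0], -1],
    [[-0.06, 0, -0.006], [0, 0, 0], -1],
    [[-0.12, 0, -0.06], [0, 0, 0], -1],
    [[-0.2, 0, -0.16], [0, 0, 0], -1],
    [[-0.28, 0, -0.28], [0, 0, 0], -1],
    [[-0.3, 0.12, -0.4], [0, 0, 0], -1],
    [[-0.3, 0.24, -0.45], [0, 0, 0], -1],
    [[-0.3, 0.36, -0.45], [0, 0, 0], -1],
    [[-0.3, 0.48, -0.45], [0, 0, 0], -1],
    [[-0.3, 0.6, -0.45], [0, 0, 0], -1],
    [[-0.3, 0.7, -0.45], [0, 0, 0], -1],
    [[-0.3, 0.8, -0.45], [0, 0, 0], -1],
    [[-0.3, 0.8, -0.45], [0, 0, 0], -1],
    [[-0.3, 0.8, -0.45], [0, 0, 0], -1],
  ],
)

```text
t: 16.35
ee_pos: [502.0, -207.6, 190.3]
orientation: [3.13, 0.257, 0.004]
ft_force: [0.5, 0.4, -0.7]
width: 0.4
grasp_force: 0.0
```

```bash
python3 - <<'E'
from h import *
b=snap('top','t5')['pixels'][125:215,215:355,::-1]; s=snap('scene','s5')['pixels'][170:275,290:445,::-1]
c=np.zeros((600,800,3),np.uint8)
c[:360,:560]=cv2.resize(b,(560,360),interpolation=cv2.INTER_CUBIC)
c[360:,:354]=cv2.resize(s,(354,240),interpolation=cv2.INTER_CUBIC)
cv2.imwrite('pics/m5.png',c)
E
```

```text
(no output)
```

View pics/m5.png

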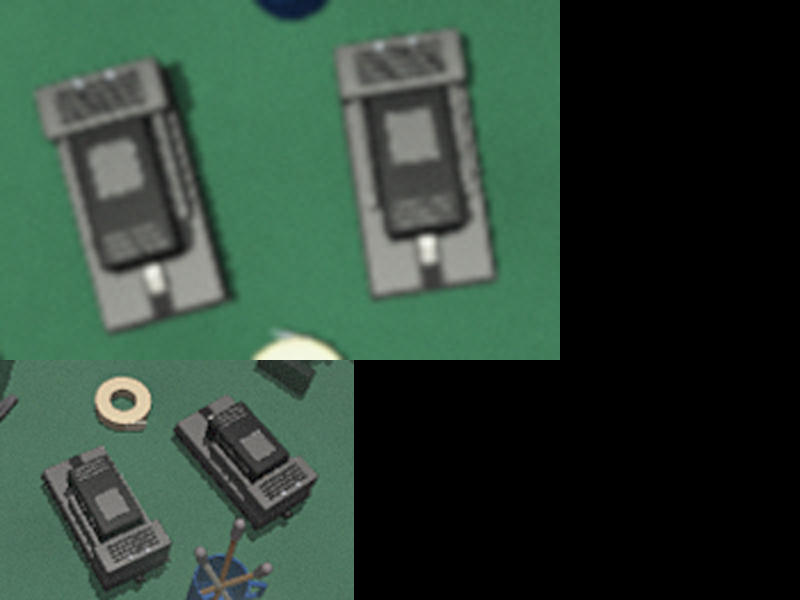

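In the top view both chargers look alike: the same gap to the tower, and the same length of white catch behind each foot ((428,250) against (155,280)). Nothing else on the bench near them has moved. I hand the job in.

```bash
python3 -c "
from workcell import *
print(close_job())"
```

```text
the job is handed in; nothing more can be done
None
```

The loose battery is on the empty charger: it reached a hard stop at about 38 N, sprang back about 2 mm as a latched one should, and shows the same length of catch behind it as the other charger. The job was handed in at about 16 s with the robot clear, and the judged result was not shown.

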